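# Check a sprung tensioner against its scale

## Robot

A 6-joint arm with a two-finger parallel gripper is mounted at the origin on the work surface. World frame = base frame: x ahead of the robot, y to its left, z up, the work surface at z = 0. Lengths are in mm, angles in degrees, forces in N, time in s.
With the tool pointing down it reaches from about 275 to 750 mm from the base axis. Payload 10.2 kg.
Tool frame: the origin (TCP) lies at the very end of the fingers, on their centre line; the grasp point (between the pads) lies 19 mm behind it; z points along the fingers, y is the line along which they close (so a half turn about z gives the same grasp; the last joint's range is limited). The gripper opens to 85 mm and grips with 20 to 120 N. Pads are 22 mm wide; open, the fingers measure 114 mm over their backs; the gripper's body (76 mm by 85 mm) begins 54 mm behind the grasp point. The pads swing forward as they close: fully open they stand 13 mm farther back than shut.
Start: joints at [-88.087, 17.928, 85.812, -0, 76.261, -12.8], TCP at [133.33, -507.793, 191.894] pointing down, gripper open.
Joint ranges: [-168.41, 168.41], [-55.51, 124.54], [10.69, 146.95], [-70.63, 250.63], [1, 178], [-165.06, 165.06]. Speed limits (degrees/s): [136.94, 136.94, 172.46, 180, 180, 180].

## Interface

Orientations are given as [roll, pitch, yaw] about the fixed x, y, z axes, in that order (R = Rz(yaw) Ry(pitch) Rx(roll)).
In Python, from cell import sensors, optics, env, finder gives the robot as it stands.
- The arm moves only by the tool apply_moves, never from a script. Its argument "steps" is a list of rows, each a list of 7 numbers: the shift along the tool's x, y, z in m, then the turn, a rotation vector about the tool's x, y, z in degrees, then the opening, from 0 (shut) to 1 (fully open). A call has 1 to 8 rows; each row is the pose to reach, as a shift and turn from the pose commanded when the call began, along the tool's axes at that moment; what a row does not reach only later rows make up. A row lasts 1/10 s, in which the tool goes at most 50 mm and 8.59 degrees, less where a joint would pass 70% of its speed; a pose out of reach is approached as far as the arm can. A call with a gripper value outside its range is refused whole. The fingers move at their own pace and stop on an object; "force" is the grip in N (left out, the last holds). Time passes only in rows, so rows that repeat a pose let the fingers close. It gives the time, the measured TCP pose, the force, the opening and the grip force at its end, in the units of the state.
- sensors.get_state(): the state, without advancing time (a new reading comes with each control period).
- optics.snapshot(name): name is "side" or "top" or "wrist"; returns a dict with "pixels" (480x640x3 uint8, red, green, blue), "range_z" (480x640 float32, mm along the optical axis (not along the pixel's ray), 0 where there is no reading), "K" (3x3 intrinsics, pixels), "cam_to_world" (4x4, takes a point from camera to world coordinates); the wrist camera has in their place "hand_eye" (4x4, takes a point from camera to tool coordinates, whose origin is the TCP and whose axes are the flange's). Camera axes: x right, y down, z forward; pixel columns grow to the right and rows downward; lengths in mm; the calibration is good to about 2 mm. A picture is of the moment at which its call begins: read the wrist's pose just before it.
- env.hand_in(): hands the job in; it is judged then, once.
Trained networks look in the newest picture that a camera, given by its name, has taken for a name from the list of things; names that differ only in an ending like _2 or _b are one class to them, and where a whole thing is asked for, a point or a joint stands for the part that bears it (a point fixed in the world has none). Each returns a list of dicts, best first, with "conf" (0 to 1); they miss things now and then, are a little off and sometimes report something else, mostly with a low value. They report only what shows in the picture. A call takes as long as a camera call.
- finder.spot_in(camera, target): "centre" ([row, column] as shares, 0 to 1, of the picture: columns of its width, rows of its height, amid what is visible of it).
The state is a dict: "time": time; "joint_pos": joint angles; "joint_velocities": joint speeds; "joint_efforts": joint torques, N m; "tool_pos": TCP position; "ee_rot": TCP orientation; "ft_force": force on the tool from outside, world axes, zero at the start; "wrist_torque": the same for the moment, N m; "finger_gap": opening from 0.0 (shut) to 1.0 (fully open); "grasp_force": force on a finger pad.
Only numpy, scipy, OpenCV 4.12 (cv2) and the standard library are available. Lean on these libraries where they do the work, as an engineer would, in place of code of your own. Each camera call takes 0.05 s, during which the arm holds its last target. There are 200 camera calls.

## Task

The drag hand on the tensioner's scale plate still shows an old reading: push it back by its post until it stops against the resting sprung arm. Then push the sprung arm by its roller until the tip of the drag hand points at the dark steel index tab on the scale, hold the arm there for about a second, and ease it back to its stop, keeping it under control so that it never flies back, so that the hand is left pointing at the tab. Leave the battery tube, tent peg and rubber cap where they lie.

Things in the scene. Friction and masses are not known exactly. Their poses are not given: they have to be found in the camera images.
- gauge: tensioner: aluminium plate 250 x 340 mm, 10 mm thick, fixed on the shelf, with a vertical pivot carrying sprung arm and drag hand. Origin on the pivot axis at shelf height (z = 0); in its frame the plate spans x -205 to +45, y -170 to +170 mm. Its -x side, with an arc of dark scale ticks (every 0.1 rad, each fifth longer), faces roughly to the robot
- tension_arm (a joint): sprung arm's angle about the pivot, rad, counter-clockwise from above; 0 = at rest on its stop, 1.40 = end. At rest it points to the plate's front left (-x, +y); it swings towards -y. A spring drives it back to 0: 0.18 N m at rest plus 0.6 N m per rad (2 N at the roller at rest, 7 N at 1 rad); let go, it flies back fast
- roller (a point): top centre of the arm's steel roller: upright cylinder, diameter 26 mm, 34 to 74 mm above the shelf, 105 mm from the pivot. The grey arm bar under it is 22 mm wide, 24 to 34 mm above the shelf, and ends 118 mm from the pivot; the pivot drum is 54 mm in diameter, 52 mm high. Site x axis: along the arm, outwards
- drag_hand (a joint): drag hand's angle about the same pivot, rad, counter-clockwise from above; 0 = touching the resting arm. Starts at 1.2 to 1.4, past the tab. Light friction (0.4 N at the post): stays where left. The arm, swinging counter-clockwise, pushes it ahead by a pin (touching: both joints read alike, the hand points 0.167 rad ahead of the arm); going back, the arm leaves it there
- drag_post (a point): top centre of the drag hand's dark upright post: diameter 12 mm, 18 to 48 mm above the shelf, 150 mm from the pivot. The hand itself is a dark flat bar 10 mm wide, 14 to 18 mm above the shelf, passing below the arm
- drag_tip (a point): middle of the drag hand's outer end, 165 mm from the pivot, 18 mm above the shelf; its x axis points along the hand away from the pivot
- tab_mark (a point): where the hand's tip must point: on the index tab's radial centre line, 165 mm from the pivot, 18 mm up, 5 mm inside the tab's inner end. The tab is a fixed dark steel block 18 mm wide along the arc, 26 mm long, top 16 mm above the shelf, with a brass screw head to 24 mm; it sits somewhere along the scale, clear of the hand
- battery_tube: green anodized battery tube, 33 mm in diameter, 110 mm long, lying along its x axis beside the plate; origin under its middle
- tent_peg: steel tent peg of angle section, 184 mm long, 28 mm wide at the head, 18 mm high, lying beside the plate; origin under its middle
- foot_cap: worn black rubber foot cap, 38 mm in diameter, 26 mm high, standing beyond the plate; origin under its middle
- whip_clip: chrome spring clip on a small grey block, gripping a grey antenna whip base 24 mm in diameter that lies along its x axis, 195 mm long in all and 45 mm high; fixed to the shelf beside the plate, not part of the job; origin under the clip

How it is judged (in metres and radians):
On the way, in this order (a step that is already met when the one before it is completed fails the run):
1. the drag hand is pushed back against the arm at rest (hand within 0.08 rad of zero, arm within 0.10 rad of its stop) (value of joint drag_hand below 0.08 rad and value of joint tension_arm below 0.1 rad), for 0.1 s.
2. the arm, touching the drag hand, holds the hand's tip within 9 mm of the tab's centre line for half a second (horizontal distance between drag_tip and tab_mark below 0.009 m and angle between the x axis of roller and the x axis of drag_tip, either way round below 0.23 rad), for 0.5 s.
At the end, for the whole second after the job is handed in: The drag hand is left with its tip within 9 mm of the centre line of the index tab (half the tab's width), and the sprung arm is back within 0.10 rad of its stop; both are at rest (horizontal distance between drag_tip and tab_mark below 0.009 m and value of joint tension_arm below 0.1 rad and velocity of joint tension_arm between -0.1 and 0.1 rad/s and velocity of joint drag_hand between -0.1 and 0.1 rad/s); the robot touches nothing.
It fails at once if the sprung arm flies back (faster than 4 rad/s, about 0.4 m/s at the roller) (velocity of joint tension_arm below -4 rad/s).
It fails at once if the battery tube, tent peg or foot cap is moved by more than 20 mm (distance of any of battery_tube, tent_peg, foot_cap from where it was at the start of the episode above 0.02 m).
It also fails if it takes over 66 s, if anything falls off the work surface, if the arm or the gripper's body presses on something with over 40 N, if the wrist force passes 120 N, or if a joint passes its speed limit or range.

## Working session

There is one attempt and no reset: what is moved stays moved. The work goes in short steps, Python scripts to look and compute and a tool call to move; the robot and the scene stay as the last step left them, time stands still between calls to the robot, and variables do not carry over. Pictures are saved under pics/ and viewed, at most 10 in all, crops included, and the job is handed in when it is done.

Besides the shell and the picture viewer there is one more tool, called as a command line: name --pt "numbers of a row" for each row, then --argument value for the rest. apply_moves: Moves the arm, as the interface text tells. Its arguments: {"type":"object","properties":{"steps":{"type":"array","items":{"type":"array","items":{"type":"number"}}},"force":{"type":"number"}},"required":["steps"]}

```bash
mkdir -p pics
cat > h.py <<'E'
import numpy as np, cv2
from cell import sensors, optics, env, finder
def w(s,u,v,z=None):
    K=s['K'];T=np.array(s['cam_to_world'])
    if z is None:
        d=s['range_z'][int(v),int(u)]
        return (T@[*(np.linalg.inv(K)@[u,v,1]*d),1])[:3]
    r=T[:3,:3]@(np.linalg.inv(K)@[u,v,1]);o=T[:3,3]
    return o+r*(z-o[2])/r[2]
E
python3 - <<'E'
from h import *
for c in ['top','side']:
    s=optics.snapshot(c); cv2.imwrite(f'pics/{c}1.png',s['pixels'][:,:,::-1])
    print(c,s['cam_to_world'])
    for t in ['gauge','roller','drag_post','drag_tip','tab_mark','battery_tube','tent_peg','foot_cap','whip_clip']:
        for r in finder.spot_in(c,t)[:2]:
            v,u=r['centre'][0]*480,r['centre'][1]*640
            print(t,round(r['conf'],2),round(u),round(v),w(s,u,v).round())
print(sensors.get_state())
E
```

```text
top [[ 3.03895959e-02 -9.74427542e-01  2.22637456e-01  3.83961888e+02]
 [-9.99535659e-01 -2.91308245e-02  8.93653337e-03  1.00062268e+02]
 [-2.22239159e-03 -2.22805654e-01 -9.74860350e-01  1.13864614e+03]
 [ 0.00000000e+00  0.00000000e+00  0.00000000e+00  1.00000000e+00]]
gauge 0.82 343 270 [587.  64.   7.]
roller 0.82 332 236 [648.  88.  41.]
drag_post 0.59 374 269 [591.   3.   6.]
drag_post 0.45 330 236 [649.  91.  34.]
drag_tip 0.65 376 267 [593.  -1.  18.]
tab_mark 0.65 330 322 [482.  86.  23.]
battery_tube 0.64 216 246 [623. 314.  31.]
battery_tube 0.37 343 268 [590.  63.  10.]
tent_peg 0.91 464 251 [ 633. -177.    3.]
foot_cap 0.66 337 184 [759.  79.  26.]
whip_clip 0.9 156 255 [600. 427.  38.]
side [[-9.99447497e-01 -8.84334750e-03  3.20389733e-02  5.86925057e+02]
 [-2.84007297e-02  7.27970270e-01 -6.85020207e-01  8.10598950e+02]
 [-1.72655483e-02 -6.85551661e-01 -7.27819222e-01  8.17763318e+02]
 [ 0.00000000e+00  0.00000000e+00  0.00000000e+00  1.00000000e+00]]
gauge 0.65 340 257 [589. 155.  73.]
roller 0.63 313 250 [644.  99.  31.]
drag_post 0.83 341 218 [588.  -7.  16.]
dra
[... 327 characters left out ...]
': 1.0, 'joint_pos': array([-8.80869984e+01,  1.79261924e+01,  8.58102439e+01,  1.23607886e-03,
        7.62594591e+01, -1.27992497e+01]), 'joint_velocities': array([ 0.02913679,  0.08044203,  0.02874527,  0.06593345, -0.07600388,
       -0.00867015]), 'joint_efforts': array([-6.58822064e-04, -4.12167835e+01, -2.59898615e+01, -2.27913238e-04,
        5.20055619e-04,  9.67073333e-06]), 'tool_pos': array([ 133.33228734, -507.8130187 ,  191.91980301]), 'ee_rot': array([ 1.79995731e+02, -2.61576221e-04,  1.47119578e+01]), 'ft_force': array([-0.3352575 , -0.10566395,  0.23760796]), 'wrist_torque': array([-0.05630249, -0.02046141,  0.01679091]), 'grasp_force': 0.0, 'finger_gap': 1.000432463265082}
```

Run:
```python
import cv2
a=cv2.imread('pics/top1.png')[170:360,230:430]
cv2.imwrite('pics/top1c.png',cv2.resize(a,None,fx=3,fy=3,interpolation=cv2.INTER_CUBIC))
a=cv2.imread('pics/side1.png')[180:330,240:440]
cv2.imwrite('pics/side1c.png',cv2.resize(a,None,fx=4,fy=4,interpolation=cv2.INTER_CUBIC))
```

```text
(no output)
```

View pics/top1c.png

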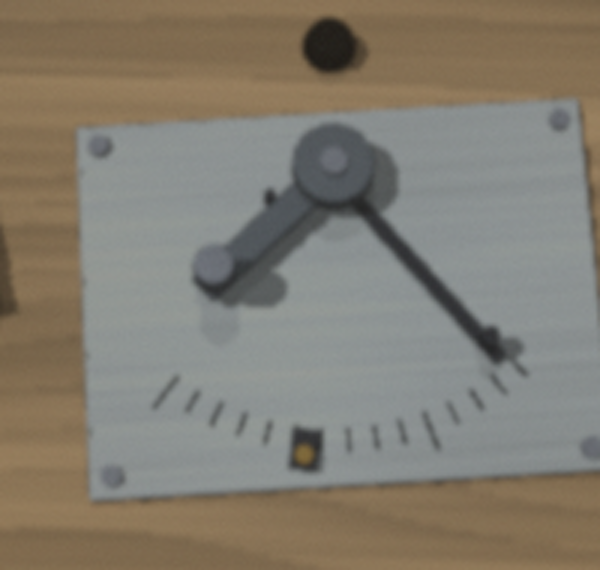

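View pics/side1c.png

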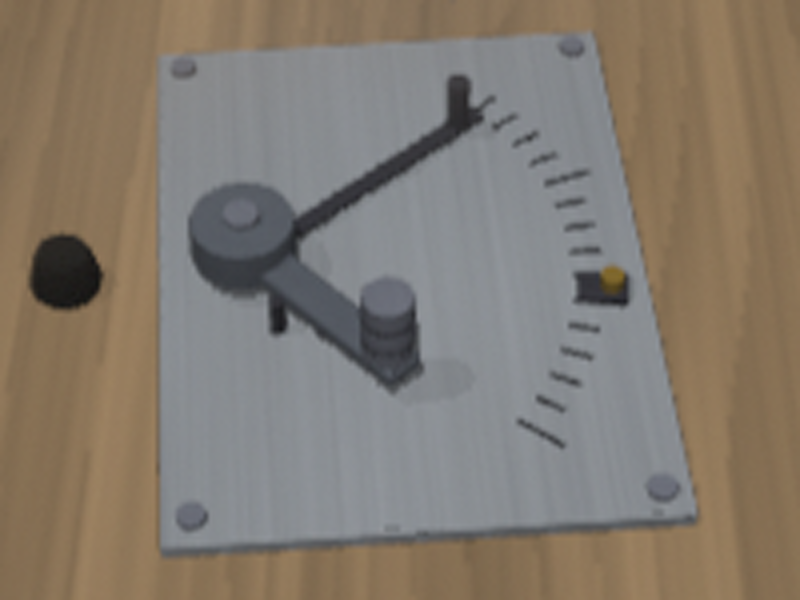

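The top crop shows the drum at px (341,223), roller top at (301,258), post top at (393,281), and the tab screw at (332,321). The tab is on the scale between the arm and the hand.

```bash
cat >> h.py <<'E'
def show(s,pts):
    P={k:w(s,*v) for k,v in pts.items()}
    o=P['piv']
    for k,p in P.items():
        d=p-o; print(k,p.round(1),'r',round(np.hypot(d[0],d[1]),1),'ang',round(np.arctan2(d[1],d[0]),3))
E
python3 - <<'E'
from h import *
s=optics.snapshot('top')
c=lambda x,y,z:(230+(x+.5)/3-.5,170+(y+.5)/3-.5,z)
show(s,dict(piv=c(333,162,52),roller=c(214,265,74),post=c(490,334,48),tip=c(497,357,18),tab=c(305,453,24),tabin=c(308,430,16),tabout=c(304,471,16),c1=c(78,128,10),c2=c(578,100,10),c3=c(91,500,10)))
s=optics.snapshot('side')
c=lambda x,y,z:(240+(x+.5)/4-.5,180+(y+.5)/4-.5,z)
show(s,dict(piv=c(242,212,52),roller=c(387,295,74),post=c(459,82,48),tip=c(478,115,18),tab=c(613,276,24),tabin=c(576,286,16),tabout=c(628,288,16),c1=c(160,547,10),c2=c(160,58,10),c3=c(696,518,10)))
E
```

```text
piv [669.8  71.7  52. ] r 0.0 ang 0.0
roller [595.4 144.9  74. ] r 104.4 ang 2.364
post [561.3 -30.3  48. ] r 148.8 ang -2.387
tip [551.3 -38.4  18. ] r 161.7 ang -2.393
tab [485.1  84.4  24. ] r 185.1 ang 3.073
tabin [500.6  82.8  16. ] r 169.6 ang 3.076
tabout [474.3  84.7  16. ] r 195.9 ang 3.075
c1 [699.3 242.7  10. ] r 173.5 ang 1.4
c2 [729.  -93.8  10. ] r 175.8 ang -1.227
c3 [452.2 220.7  10. ] r 263.7 ang 2.541
piv [670.1  72.8  52. ] r 0.0 ang 0.0
roller [596.7 146.9  74. ] r 104.3 ang 2.351
post [560.9 -28.3  48. ] r 148.8 ang -2.395
tip [549.8 -34.7  18. ] r 161.2 ang -2.413
tab [484.4  88.1  24. ] r 186.3 ang 3.059
tabin [502.4  87.9  16. ] r 168.3 ang 3.052
tabout [476.4  88.9  16. ] r 194.4 ang 3.059
c1 [699.5 245.8  10. ] r 175.5 ang 1.403
c2 [728.3 -88.1  10. ] r 171.1 ang -1.223
c3 [453.4 225.6  10. ] r 265.2 ang 2.527
```

```bash
cat >> h.py <<'E'
PIV=np.array([670,72.])
def pol(r,phi,z): return [*(PIV+r*np.array([np.cos(phi),np.sin(phi)])),z,np.degrees(phi)-180]
def rows(tg,g=0):
    s=sensors.get_state();p=s['tool_pos'];y0=s['ee_rot'][2];a=np.radians(y0)
    print('at',p.round(1),s['ee_rot'].round(1),s['ft_force'].round(1),s['time'])
    for x,y,z,yaw in tg:
        d=np.array([x,y,z])-p
        print([round((d[0]*np.cos(a)+d[1]*np.sin(a))/1000,3),round((d[0]*np.sin(a)-d[1]*np.cos(a))/1000,3),round(-d[2]/1000,3),0,0,round(-((yaw-y0+180)%360-180),1),g])
def lerp(a,b,n): return [np.array(a)+(np.array(b)-a)*i/n for i in range(1,n+1)]
E
python3 - <<'E'
from h import *
s=sensors.get_state()
rows(lerp([*s['tool_pos'],s['ee_rot'][2]],pol(150,4.163,140),16))
E
```

```text
at [ 133.3 -507.8  191.9] [-180.     0.    14.7] [ 0.5 -0.1  0.1] 1.1
[np.float64(0.035), np.float64(-0.02), np.float64(0.003), 0, 0, np.float64(-2.7), 0]
[np.float64(0.07), np.float64(-0.04), np.float64(0.006), 0, 0, np.float64(-5.5), 0]
[np.float64(0.105), np.float64(-0.06), np.float64(0.01), 0, 0, np.float64(-8.2), 0]
[np.float64(0.14), np.float64(-0.08), np.float64(0.013), 0, 0, np.float64(-11.0), 0]
[np.float64(0.174), np.float64(-0.1), np.float64(0.016), 0, 0, np.float64(-13.7), 0]
[np.float64(0.209), np.float64(-0.12), np.float64(0.019), 0, 0, np.float64(-16.4), 0]
[np.float64(0.244), np.float64(-0.14), np.float64(0.023), 0, 0, np.float64(-19.2), 0]
[np.float64(0.279), np.float64(-0.16), np.float64(0.026), 0, 0, np.float64(-21.9), 0]
[np.float64(0.314), np.float64(-0.18), np.float64(0.029), 0, 0, np.float64(-24.6), 0]
[np.float64(0.349), np.float64(-0.2), np.float64(0.032), 0, 0, np.float64(-27.4), 0]
[np.float64(0.384), np.float64(-0.22), np.float64(0.036), 0, 0, np.float64(-30.1), 0]
[np.float64(0.419), np.float64(-0.24), np.float64(0.039), 0, 0, np.float64(-32.9), 0]
[np.float64(0.453), np.float64(-0.261), np.float64(0.042), 0, 0, np.float64(-35.6), 0]
[np.float64(0.488), np.float64(-0.281), np.float64(0.045), 0, 0, np.float64(-38.3), 0]
[np.float64(0.523), np.float64(-0.301), np.float64(0.049), 0, 0, np.float64(-41.1), 0]
[np.float64(0.558), np.float64(-0.321), np.float64(0.052), 0, 0, np.float64(-43.8), 0]
```

apply_moves --pt "0.035 -0.02 0.003 0 0 -2.7 0" --pt "0.07 -0.04 0.006 0 0 -5.5 0" --pt "0.105 -0.06 0.01 0 0 -8.2 0" --pt "0.14 -0.08 0.013 0 0 -11 0" --pt "0.175 -0.1 0.016 0 0 -13.7 0" --pt "0.21 -0.12 0.02 0 0 -16.4 0" --pt "0.245 -0.14 0.023 0 0 -19.2 0" --pt "0.28 -0.16 0.026 0 0 -21.9 0"

```text
time: 1.9
tool_pos: [364.5, -280.7, 165.9]
ee_rot: [180.0, -0.0, 36.7]
ft_force: [0.7, -0.5, 0.0]
finger_gap: 0.002
grasp_force: 0.0
```

```bash
python3 - <<'E'
from h import *
np.set_printoptions(legacy='1.25')
s=sensors.get_state()
rows(lerp([*s['tool_pos'],s['ee_rot'][2]],pol(150,4.163,100),8))
E
sed -i '1a np.set_printoptions(legacy="1.25")' h.py
```

```text
at [ 364.5 -280.7  165.9] [180.   -0.   36.7] [ 0.7 -0.5  0. ] 1.9
[0.04, -0.006, 0.008, 0, 0, -2.7, 0]
[0.079, -0.011, 0.016, 0, 0, -5.5, 0]
[0.119, -0.017, 0.025, 0, 0, -8.2, 0]
[0.158, -0.022, 0.033, 0, 0, -10.9, 0]
[0.198, -0.028, 0.041, 0, 0, -13.6, 0]
[0.237, -0.033, 0.049, 0, 0, -16.4, 0]
[0.277, -0.039, 0.058, 0, 0, -19.1, 0]
[0.316, -0.044, 0.066, 0, 0, -21.8, 0]
```

apply_moves --pt "0.04 -0.006 0.008 0 0 -2.7 0" --pt "0.079 -0.011 0.016 0 0 -5.5 0" --pt "0.119 -0.017 0.025 0 0 -8.2 0" --pt "0.158 -0.022 0.033 0 0 -10.9 0" --pt "0.198 -0.028 0.041 0 0 -13.6 0" --pt "0.237 -0.033 0.049 0 0 -16.4 0" --pt "0.277 -0.039 0.058 0 0 -19.1 0" --pt "0.316 -0.044 0.066 0 0 -21.8 0"

```text
time: 2.7
tool_pos: [591.9, -56.6, 99.4]
ee_rot: [-180.0, 0.0, 58.5]
ft_force: [1.3, -1.4, 0.5]
finger_gap: 0.004
grasp_force: 0.0
```

apply_moves --pt "0 0 0.02 0 0 0 0" --pt "0 0 0.04 0 0 0 0" --pt "0 0 0.06 0 0 0 0" --pt "0 0 0.072 0 0 0 0" --pt "0 0 0.072 0 0 0 0"

```text
time: 3.2
tool_pos: [590.1, -57.9, 26.5]
ee_rot: [-179.8, 0.0, 58.4]
ft_force: [-0.5, -0.4, -0.3]
finger_gap: -0.001
grasp_force: 0.0
```

Run:
```python
from h import *
rows([pol(150,p,28) for p in np.linspace(4.163,3.5,9)[1:]])
s=optics.snapshot('side'); a=s['pixels'][160:330,220:440,::-1]
cv2.imwrite('pics/s2.png',cv2.resize(a,None,fx=3,fy=3,interpolation=cv2.INTER_CUBIC))
```

```text
at [590.1 -57.9  26.5] [-179.8    0.    58.4] [-0.5 -0.4 -0.3] 3.2
[0.003, -0.012, -0.002, 0, 0, 4.6, 0]
[0.005, -0.024, -0.002, 0, 0, 9.4, 0]
[0.007, -0.037, -0.002, 0, 0, 14.1, 0]
[0.011, -0.049, -0.002, 0, 0, 18.9, 0]
[0.015, -0.06, -0.002, 0, 0, 23.6, 0]
[0.021, -0.071, -0.002, 0, 0, 28.4, 0]
[0.027, -0.082, -0.002, 0, 0, 33.1, 0]
[0.034, -0.092, -0.002, 0, 0, 37.9, 0]
```

View pics/s2.png

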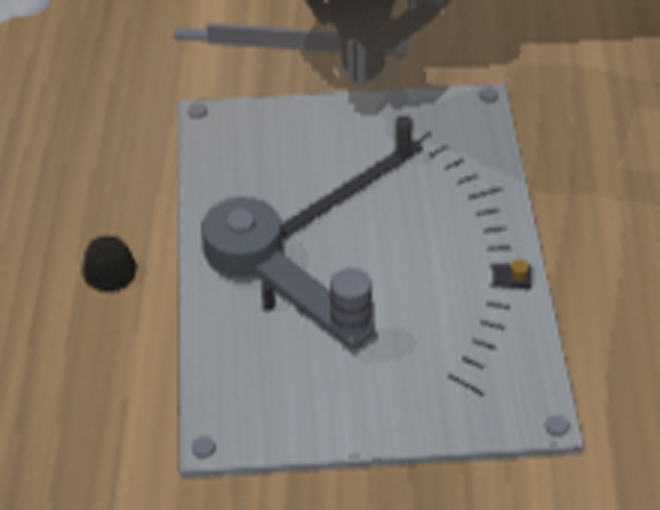

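The closed fingers at (365,75) stand clear on the ccw side of the post at (404,125). I can start the sweep.

apply_moves --pt "0.003 -0.012 -0.002 0 0 4.6 0" --pt "0.005 -0.024 -0.002 0 0 9.4 0" --pt "0.007 -0.037 -0.002 0 0 14.1 0" --pt "0.011 -0.049 -0.002 0 0 18.9 0" --pt "0.015 -0.06 -0.002 0 0 23.6 0" --pt "0.021 -0.071 -0.002 0 0 28.4 0" --pt "0.027 -0.082 -0.002 0 0 33.1 0" --pt "0.034 -0.092 -0.002 0 0 37.9 0"

```text
time: 4.05
tool_pos: [530.9, 19.2, 31.3]
ee_rot: [179.9, -0.1, 20.3]
ft_force: [0.1, 0.5, -0.1]
finger_gap: -0.001
grasp_force: 0.0
```

Run:
```python
from h import *
rows([pol(150,p,28) for p in np.linspace(3.5,2.9,9)[1:]])
```

```text
at [530.9  19.2  31.3] [ 1.799e+02 -1.000e-01  2.030e+01] [ 0.1  0.5 -0.1] 4.05
[-0.001, -0.012, 0.003, 0, 0, 4.1, 0]
[0.0, -0.023, 0.003, 0, 0, 8.4, 0]
[0.002, -0.034, 0.003, 0, 0, 12.7, 0]
[0.005, -0.045, 0.003, 0, 0, 17.0, 0]
[0.009, -0.056, 0.003, 0, 0, 21.3, 0]
[0.013, -0.066, 0.003, 0, 0, 25.6, 0]
[0.019, -0.076, 0.003, 0, 0, 29.8, 0]
[0.025, -0.085, 0.003, 0, 0, 34.1, 0]
```

apply_moves --pt "0.0 -0.012 0.002 0 0 4.1 0" --pt "0.0 -0.023 0.002 0 0 8.4 0" --pt "0.002 -0.034 0.002 0 0 12.7 0" --pt "0.005 -0.045 0.002 0 0 17.0 0" --pt "0.009 -0.056 0.002 0 0 21.3 0" --pt "0.013 -0.066 0.002 0 0 25.6 0" --pt "0.019 -0.076 0.002 0 0 29.8 0" --pt "0.025 -0.085 0.002 0 0 34.1 0"

```text
time: 4.85
tool_pos: [524.9, 107.9, 29.3]
ee_rot: [-180.0, -0.1, -13.8]
ft_force: [0.5, -0.8, -0.3]
finger_gap: 0.001
grasp_force: 0.0
```

Run:
```python
from h import *
rows([pol(150,p,28) for p in np.linspace(2.9,2.68,7)[1:]])
s=optics.snapshot('top'); a=s['pixels'][170:360,230:430,::-1]
cv2.imwrite('pics/t3.png',cv2.resize(a,None,fx=3,fy=3,interpolation=cv2.INTER_CUBIC))
```

```text
at [524.9 107.9  29.3] [-1.80e+02 -1.00e-01 -1.38e+01] [ 0.5 -0.8 -0.3] 4.85
[-0.0, -0.005, 0.001, 0, 0, 2.2, 0]
[-0.0, -0.011, 0.001, 0, 0, 4.3, 0]
[0.0, -0.016, 0.001, 0, 0, 6.4, 0]
[0.001, -0.022, 0.001, 0, 0, 8.5, 0]
[0.002, -0.027, 0.001, 0, 0, 10.6, 0]
[0.003, -0.033, 0.001, 0, 0, 12.7, 0]
```

View pics/t3.png

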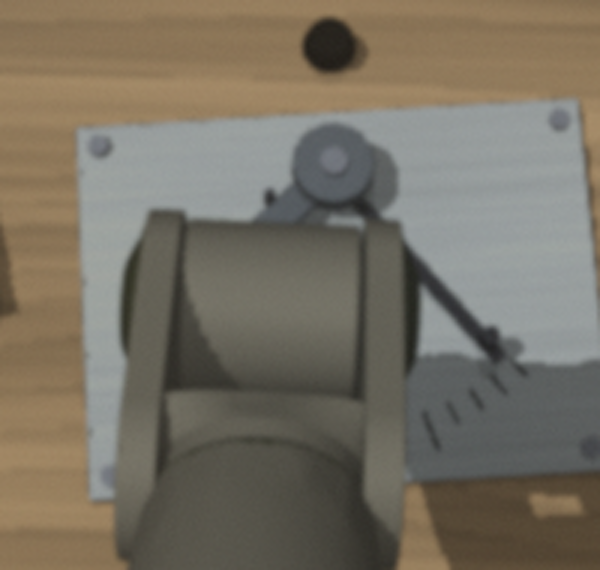

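Run:
```python
from h import *
s=optics.snapshot('side')
im=s['pixels']; cv2.imwrite('pics/s4.png',cv2.resize(im[120:420,160:560,::-1],None,fx=2,fy=2))
for z in (0,27,60,90): print(z,w(s,220+362/3,160+78/3,z).round())
t=optics.snapshot('wrist');print(t['hand_eye'])
```

```text
0 [ 591. -129.    0.]
27 [590. -98.  27.]
60 [590. -60.  60.]
90 [590. -25.  90.]
[[-9.34838010e-04 -9.61018920e-01 -2.76481031e-01  7.06878627e+01]
 [ 9.99998632e-01 -1.27562102e-03  1.05272757e-03  4.96232586e-01]
 [-1.36437613e-03 -2.76479669e-01  9.61018799e-01 -1.80923350e+02]
 [ 0.00000000e+00  0.00000000e+00  0.00000000e+00  1.00000000e+00]]
```

View pics/s4.png

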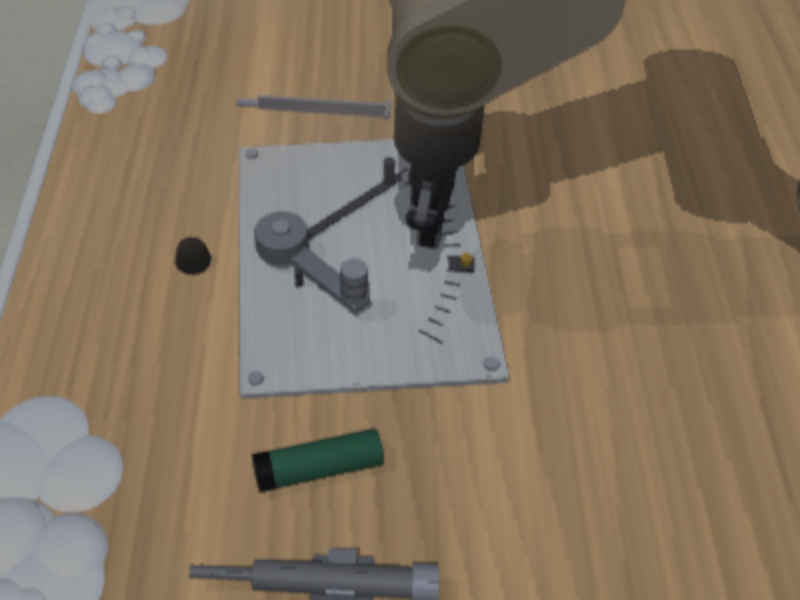

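Run:
```python
from h import *
s=optics.snapshot('side')
for z in (10,29,50,60,70): print(z,w(s,374,240,z).round())
for v in range(226,246,3): print(v,[w(s,u,v).round().tolist() for u in (370,374,378)])
st=sensors.get_state();print(st['tool_pos'],st['joint_pos'].round(2))
```

```text
10 [520.  52.  10.]
29 [522.  70.  29.]
50 [523.  89.  50.]
60 [524.  99.  60.]
70 [525. 108.  70.]
226 [[538.0, 161.0, 161.0], [531.0, 153.0, 154.0], [524.0, 153.0, 154.0]]
229 [[538.0, 164.0, 158.0], [532.0, 165.0, 159.0], [525.0, 165.0, 158.0]]
232 [[538.0, 167.0, 153.0], [532.0, 170.0, 156.0], [523.0, 152.0, 138.0]]
235 [[534.0, 117.0, 93.0], [587.0, 811.0, 818.0], [522.0, 149.0, 126.0]]
238 [[534.0, 118.0, 86.0], [527.0, 121.0, 89.0], [518.0, 114.0, 82.0]]
241 [[533.0, 119.0, 78.0], [526.0, 122.0, 82.0], [518.0, 117.0, 77.0]]
244 [[528.0, 59.0, 6.0], [520.0, 62.0, 9.0], [518.0, 116.0, 67.0]]
[524.3796595  107.1843137   28.65736206] [-1.0000e+00  2.9770e+01  9.5040e+01 -1.0000e-02  5.5120e+01  1.0246e+02]
```

Run:
```python
from h import *
from scipy.spatial.transform import Rotation as R
st=sensors.get_state()
s=optics.snapshot('wrist')
T=np.eye(4);T[:3,:3]=R.from_euler('xyz',st['ee_rot'],degrees=True).as_matrix();T[:3,3]=st['tool_pos']
s['cam_to_world']=T@s['hand_eye']
for v in range(30,480,60): print([w(s,u,v).round().tolist() if s['range_z'][v,u]>0 else 0 for u in range(60,640,100)])
for t in ['roller','drag_post','gauge','tab_mark']:
    for r in finder.spot_in('wrist',t)[:1]:
        v,u=r['centre'][0]*480,r['centre'][1]*640; print(t,r['conf'],u,v,w(s,u,v).round())
cv2.imwrite('pics/w5.png',s['pixels'][:,:,::-1])
```

```text
[[666.0, 200.0, 10.0], [656.0, 154.0, 10.0], [639.0, 107.0, 33.0], [634.0, 63.0, 9.0], [622.0, 20.0, 16.0], [612.0, -29.0, 9.0]]
[[643.0, 212.0, 8.0], [631.0, 164.0, 9.0], [616.0, 113.0, 33.0], [608.0, 68.0, 10.0], [597.0, 21.0, 10.0], [585.0, -27.0, 9.0]]
[[616.0, 223.0, 10.0], [600.0, 147.0, 73.0], [592.0, 124.0, 9.0], [580.0, 74.0, 9.0], [568.0, 25.0, 10.0], [556.0, -25.0, 10.0]]
[[587.0, 244.0, -1.0], [575.0, 184.0, 10.0], [562.0, 133.0, 8.0], [550.0, 81.0, 9.0], [537.0, 29.0, 8.0], [524.0, -23.0, 8.0]]
[[554.0, 259.0, -1.0], [542.0, 197.0, 8.0], [529.0, 142.0, 8.0], [516.0, 88.0, 9.0], [503.0, 34.0, 9.0], [490.0, -21.0, 9.0]]
[[517.0, 277.0, -3.0], [507.0, 209.0, 10.0], [494.0, 153.0, 9.0], [529.0, 93.0, 96.0], [459.0, 36.0, -2.0], [445.0, -24.0, -1.0]]
[[477.0, 294.0, -2.0], [545.0, 142.0, 132.0], [545.0, 116.0, 140.0], [539.0, 95.0, 139.0], [528.0, 73.0, 132.0], [401.0, -21.0, -1.0]]
[[548.0, 153.0, 151.0], [535.0, 142.0, 141.0], [543.0, 114.0, 155.0], [540.0, 97.0, 156.0], [509.0, 75.0, 131.0], [526.0, 60.0, 151.0]]
roller 0.55 228.48 111.696 [611. 129.  33.]
drag_post 0.88 517.6959999999999 87.792 [591.  -3.  17.]
gauge 0.69 330.112 150.096 [593.  90. 210.]
tab_mark 0.79 379.072 313.2 [491.  83.  15.]
```

View pics/w5.png

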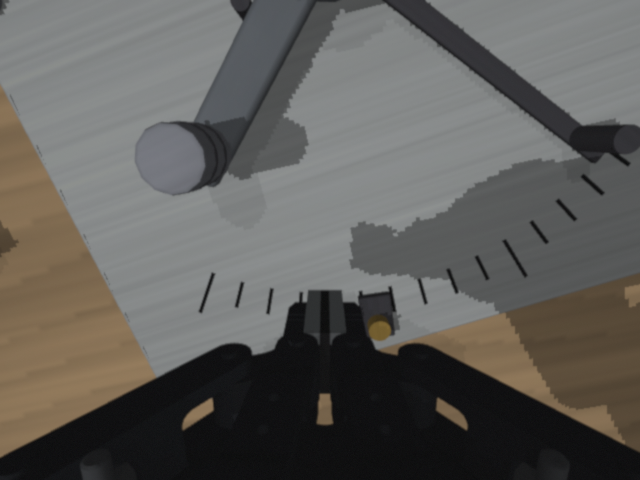

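Run:
```python
from h import *
s=optics.snapshot('wrist');s['cam_to_world']=s['hand_eye'];print(s['K'])
for v in range(286,345,4): print(v,[w(s,u,v).round(1).tolist() for u in (308,316,335,342)])
```

```text
[[381.9189678    0.         324.39608299]
 [  0.         381.9189678  241.73068117]
 [  0.           0.           1.        ]]
286 [[-13.0, -8.6, 19.6], [-13.0, -4.1, 19.5], [-12.4, 6.6, 18.0], [-12.8, 10.6, 19.0]]
290 [[11.0, -5.8, -42.0], [11.4, -2.6, -43.0], [11.5, 4.8, -43.3], [-15.1, 10.6, 18.7]]
294 [[11.9, -5.6, -47.9], [11.2, -2.6, -46.4], [11.3, 4.7, -46.7], [-17.4, 10.6, 18.4]]
298 [[11.2, -5.5, -49.9], [11.7, -2.5, -51.1], [12.1, 4.5, -52.0], [11.5, 7.1, -50.7]]
302 [[11.6, -5.3, -54.4], [11.2, -2.4, -53.5], [12.1, 4.4, -55.4], [11.6, 7.0, -54.4]]
306 [[12.0, -5.1, -58.4], [11.6, -2.4, -57.6], [11.3, 4.4, -57.0], [11.6, 6.8, -57.6]]
310 [[11.8, -5.0, -61.2], [11.4, -2.3, -60.3], [11.2, 4.3, -59.9], [11.4, 6.7, -60.4]]
314 [[11.5, -4.9, -63.6], [11.3, -2.2, -63.2], [11.3, 4.2, -63.3], [11.3, 6.6, -63.2]]
318 [[11.6, -4.8, -66.7], [10.8, -2.2, -65.1], [11.1, 4.1, -65.7], [11.7, 6.4, -67.0]]
322 [[11.6, -4.7, -69.4], [11.5, -2.1, -69.3], [11.3, 4.0, -68.9], [11.4, 6.3, -69.0]]
326 [[11.2, -4.6, -71.4], [11.4, -2.1, -71.7], [11.3, 4.0, -71.6], [12.0, 6.1, -72.7]]
330 [[11.5, -4.5, -74.4], [11.6, -2.0, -74.5], [11.5, 3.9, -74.5], [11.1, 6.1, -73.7]]
334 [[12.2, -4.4, -78.0], [11.1, -2.0, -76.1], [10.9, 3.8, -75.8], [12.1, 5.9, -77.9]]
338 [[12.3, -4.3, -80.6], [12.1, -1.9, -80.2], [12.2, 3.7, -80.4], [12.3, 5.8, -80.7]]
342 [[12.4, -4.2, -82.9], [12.5, -1.8, -83.1], [12.5, 3.6, -83.2], [12.0, 5.7, -82.3]]
```

The wrist depth shows the pads really end at tool z ≈ -42 mm, so the fingertips are about 41 mm short of the reported TCP. That is why they passed over the post: the tip was at z ≈ 70. The pose itself checks out, with the plate reading z ≈ 9. I'll go back and work 41 mm lower.

```bash
cat >> h.py <<'E'
OFF=-41   # real fingertip is 41 mm short of the reported TCP
E
python3 - <<'E'
from h import *
rows([pol(150,p,30) for p in np.linspace(2.9,4.1,13)[1:]])
E
```

```text
at [524. 107.  28.] [-180.    -0.   -13.6] [ 0.7 -0.3  0.9] 5.35
[0.001, 0.014, -0.002, 0, 0, -5.5, 0]
[0.003, 0.029, -0.002, 0, 0, -11.2, 0]
[0.007, 0.043, -0.002, 0, 0, -16.9, 0]
[0.012, 0.058, -0.002, 0, 0, -22.7, 0]
[0.018, 0.071, -0.002, 0, 0, -28.4, 0]
[0.026, 0.084, -0.002, 0, 0, -34.1, 0]
[0.035, 0.096, -0.002, 0, 0, -39.9, 0]
[0.045, 0.107, -0.002, 0, 0, -45.6, 0]
[0.056, 0.117, -0.002, 0, 0, -51.3, 0]
[0.069, 0.126, -0.002, 0, 0, -57.0, 0]
[0.082, 0.133, -0.002, 0, 0, -62.8, 0]
[0.095, 0.139, -0.002, 0, 0, -68.5, 0]
```

apply_moves --pt "0.001 0.014 -0.002 0 0 -5.5 0" --pt "0.003 0.029 -0.002 0 0 -11.2 0" --pt "0.007 0.043 -0.002 0 0 -16.9 0" --pt "0.012 0.058 -0.002 0 0 -22.7 0" --pt "0.018 0.071 -0.002 0 0 -28.4 0" --pt "0.026 0.084 -0.002 0 0 -34.1 0" --pt "0.035 0.096 -0.002 0 0 -39.9 0" --pt "0.045 0.107 -0.002 0 0 -45.6 0"

```text
time: 6.15
tool_pos: [542.7, -8.0, 29.9]
ee_rot: [-180.0, 0.0, 32.2]
ft_force: [0.4, -0.7, -0.8]
finger_gap: -0.005
grasp_force: 0.0
```

Run:
```python
from h import *
rows([pol(150,p,30) for p in np.linspace(3.7,4.12,6)[1:]]+[pol(150,4.12,z) for z in (10,-5,-12)])
```

```text
at [542.7  -8.   29.9] [-180.     0.    32.2] [ 0.4 -0.7 -0.8] 6.15
[0.001, 0.012, -0.0, 0, 0, -4.6, 0]
[0.002, 0.025, -0.0, 0, 0, -9.4, 0]
[0.005, 0.037, -0.0, 0, 0, -14.2, 0]
[0.009, 0.049, -0.0, 0, 0, -19.0, 0]
[0.013, 0.061, -0.0, 0, 0, -23.8, 0]
[0.013, 0.061, 0.02, 0, 0, -23.8, 0]
[0.013, 0.061, 0.035, 0, 0, -23.8, 0]
[0.013, 0.061, 0.042, 0, 0, -23.8, 0]
```

apply_moves --pt "0.001 0.012 0 0 0 -4.6 0" --pt "0.002 0.025 0 0 0 -9.4 0" --pt "0.005 0.037 0 0 0 -14.2 0" --pt "0.009 0.049 0 0 0 -19.0 0" --pt "0.013 0.061 0 0 0 -23.8 0" --pt "0.013 0.061 0.02 0 0 -23.8 0" --pt "0.013 0.061 0.035 0 0 -23.8 0" --pt "0.013 0.061 0.041 0 0 -23.8 0"

```text
time: 6.95
tool_pos: [584.8, -51.7, -12.9]
ee_rot: [-179.8, 0.1, 55.8]
ft_force: [-0.7, -0.0, 0.2]
finger_gap: 0.002
grasp_force: 0.0
```

Run:
```python
from h import *
rows([pol(150,p,-12) for p in np.linspace(4.12,3.56,9)[1:]])
```

```text
at [584.8 -51.7 -12.9] [-1.798e+02  1.000e-01  5.580e+01] [-0.7 -0.   0.2] 6.95
[0.001, -0.009, -0.001, 0, 0, 3.8, 0]
[0.002, -0.019, -0.001, 0, 0, 7.8, 0]
[0.003, -0.03, -0.001, 0, 0, 11.8, 0]
[0.006, -0.04, -0.001, 0, 0, 15.8, 0]
[0.009, -0.05, -0.001, 0, 0, 19.8, 0]
[0.013, -0.06, -0.001, 0, 0, 23.8, 0]
[0.018, -0.069, -0.001, 0, 0, 27.8, 0]
[0.023, -0.078, -0.001, 0, 0, 31.8, 0]
```

apply_moves --pt "0.001 -0.009 -0.001 0 0 3.8 0" --pt "0.002 -0.019 -0.001 0 0 7.8 0" --pt "0.003 -0.03 -0.001 0 0 11.8 0" --pt "0.006 -0.04 -0.001 0 0 15.8 0" --pt "0.009 -0.05 -0.001 0 0 19.8 0" --pt "0.013 -0.06 -0.001 0 0 23.8 0" --pt "0.018 -0.069 -0.001 0 0 27.8 0" --pt "0.023 -0.078 -0.001 0 0 31.8 0"

```text
time: 7.75
tool_pos: [534.1, 11.2, -9.9]
ee_rot: [180.0, -0.0, 23.9]
ft_force: [-0.1, 0.3, 0.2]
finger_gap: -0.002
grasp_force: 0.2
```

Run:
```python
from h import *
rows([pol(150,p,-12) for p in np.linspace(3.56,3.04,9)[1:]])
s=optics.snapshot('side')
cv2.imwrite('pics/s6.png',cv2.resize(s['pixels'][160:340,230:450,::-1],None,fx=3,fy=3))
```

```text
at [534.1  11.2  -9.9] [180.   -0.   23.9] [-0.1  0.3  0.2] 7.75
[-0.001, -0.01, 0.002, 0, 0, 3.6, 0]
[0.0, -0.02, 0.002, 0, 0, 7.3, 0]
[0.002, -0.029, 0.002, 0, 0, 11.1, 0]
[0.004, -0.039, 0.002, 0, 0, 14.8, 0]
[0.007, -0.048, 0.002, 0, 0, 18.5, 0]
[0.01, -0.057, 0.002, 0, 0, 22.2, 0]
[0.014, -0.066, 0.002, 0, 0, 26.0, 0]
[0.019, -0.075, 0.002, 0, 0, 29.7, 0]
```

View pics/s6.png

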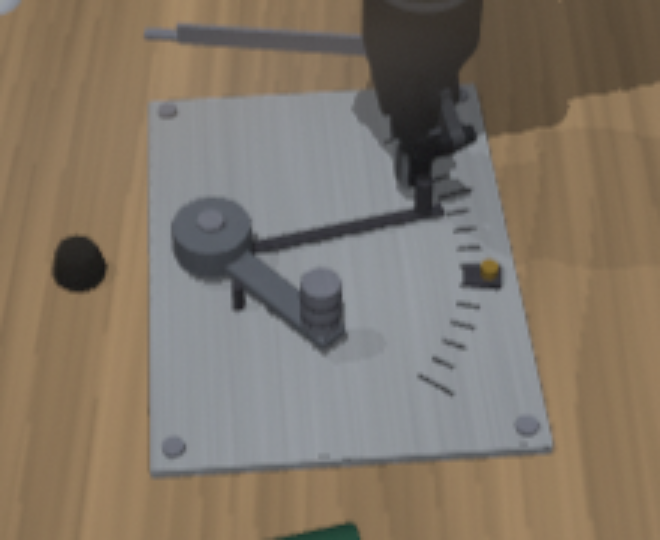

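The post at (424,195) now moves with the fingers and the hand is swinging towards the arm. I'll continue.

apply_moves --pt "-0.001 -0.01 0.001 0 0 3.6 0" --pt "0.0 -0.02 0.001 0 0 7.3 0" --pt "0.002 -0.029 0.001 0 0 11.1 0" --pt "0.004 -0.039 0.001 0 0 14.8 0" --pt "0.007 -0.048 0.001 0 0 18.5 0" --pt "0.01 -0.057 0.001 0 0 22.2 0" --pt "0.014 -0.066 0.001 0 0 26.0 0" --pt "0.019 -0.075 0.001 0 0 29.7 0"

```text
time: 8.6
tool_pos: [521.2, 87.2, -11.0]
ee_rot: [180.0, -0.0, -5.8]
ft_force: [0.4, -0.4, -0.3]
finger_gap: 0.002
grasp_force: 0.2
```

Run:
```python
from h import *
rows([pol(150,p,-12) for p in np.linspace(3.04,2.64,9)[1:]])
```

```text
at [521.2  87.2 -11. ] [180.   -0.   -5.8] [ 0.4 -0.4 -0.3] 8.6
[-0.0, -0.007, 0.001, 0, 0, 2.9, 0]
[0.0, -0.015, 0.001, 0, 0, 5.8, 0]
[0.001, -0.022, 0.001, 0, 0, 8.7, 0]
[0.003, -0.03, 0.001, 0, 0, 11.5, 0]
[0.004, -0.037, 0.001, 0, 0, 14.4, 0]
[0.006, -0.044, 0.001, 0, 0, 17.3, 0]
[0.009, -0.051, 0.001, 0, 0, 20.1, 0]
[0.011, -0.058, 0.001, 0, 0, 23.0, 0]
```

apply_moves --pt "0 -0.007 0.001 0 0 2.9 0" --pt "0.0 -0.015 0.001 0 0 5.8 0" --pt "0.001 -0.022 0.001 0 0 8.7 0" --pt "0.003 -0.03 0.001 0 0 11.5 0" --pt "0.004 -0.037 0.001 0 0 14.4 0" --pt "0.006 -0.044 0.001 0 0 17.3 0" --pt "0.009 -0.051 0.001 0 0 20.1 0" --pt "0.011 -0.058 0.001 0 0 23.0 0"

```text
time: 9.4
tool_pos: [538.2, 143.7, -12.0]
ee_rot: [180.0, -0.0, -28.7]
ft_force: [1.4, -4.7, -0.3]
finger_gap: 0.002
grasp_force: 2.1
```

apply_moves --pt "0 -0.001 0 0 0 0 0" --pt "0 -0.002 0 0 0 0 0" --pt "0 -0.002 0 0 0 0 0"

```text
time: 9.7
tool_pos: [538.7, 144.6, -12.1]
ee_rot: [179.9, 0.0, -28.6]
ft_force: [-0.5, -5.3, 0.9]
finger_gap: 0.003
grasp_force: 2.3
```

apply_moves --pt "0 0.008 0 0 0 0 0" --pt "0 0.018 0 0 0 0 0" --pt "0 0.018 -0.025 0 0 0 0" --pt "0 0.018 -0.05 0 0 0 0" --pt "0 0.018 -0.075 0 0 0 0" --pt "0 0.018 -0.08 0 0 0 0"

```text
time: 10.3
tool_pos: [531.3, 129.2, 70.4]
ee_rot: [-179.9, -0.2, -28.7]
ft_force: [0.2, 0.4, -0.3]
finger_gap: 0.002
grasp_force: 0.0
```

Run:
```python
from h import *
s=sensors.get_state()
t=pol(102,1.97,68);t[3]=np.degrees(1.97)-90
rows(lerp([*s['tool_pos'],s['ee_rot'][2]],t,8))
for c in ['side']:
    s=optics.snapshot(c); cv2.imwrite('pics/s7.png',cv2.resize(s['pixels'][160:340,230:450,::-1],None,fx=3,fy=3))
```

```text
at [531.3 129.2  70.4] [-179.9   -0.2  -28.7] [ 0.2  0.4 -0.3] 10.3
[0.009, -0.01, 0.0, 0, 0, -6.4, 0]
[0.017, -0.02, 0.001, 0, 0, -12.9, 0]
[0.026, -0.03, 0.001, 0, 0, -19.3, 0]
[0.035, -0.04, 0.001, 0, 0, -25.8, 0]
[0.043, -0.05, 0.002, 0, 0, -32.2, 0]
[0.052, -0.06, 0.002, 0, 0, -38.7, 0]
[0.061, -0.07, 0.002, 0, 0, -45.1, 0]
[0.069, -0.08, 0.002, 0, 0, -51.5, 0]
```

View pics/s7.png

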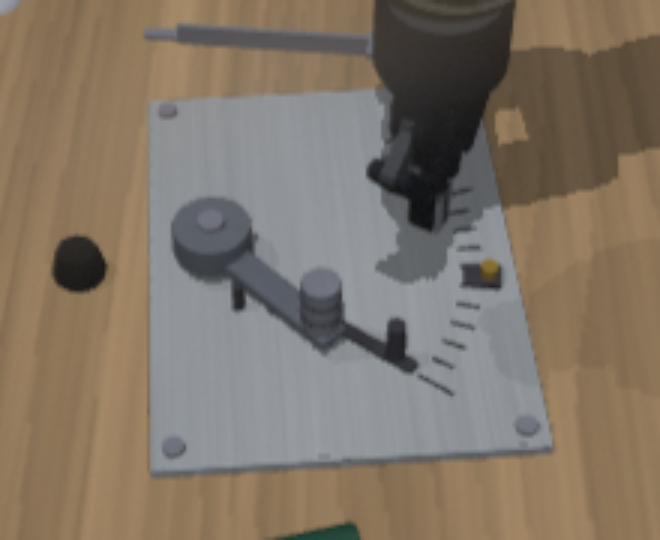

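The hand is at zero: post at (396,340), tip at the first long tick (435,385). Next is the roller's clockwise side.

apply_moves --pt "0.009 -0.01 0 0 0 -6.4 0" --pt "0.017 -0.02 0 0 0 -12.9 0" --pt "0.026 -0.03 0 0 0 -19.3 0" --pt "0.035 -0.04 0 0 0 -25.8 0" --pt "0.043 -0.05 0.0 0 0 -32.2 0" --pt "0.052 -0.06 0.0 0 0 -38.7 0" --pt "0.061 -0.07 0 0 0 -45.1 0" --pt "0.069 -0.08 0 0 0 -51.5 0"

```text
time: 11.15
tool_pos: [628.8, 166.4, 66.0]
ee_rot: [-179.9, 0.1, 23.1]
ft_force: [0.4, -0.8, -0.6]
finger_gap: 0.002
grasp_force: 0.0
```

apply_moves --pt "0 0 0 0 0 0 0" --pt "0 0 0.02 0 0 0 0" --pt "0 0 0.04 0 0 0 0" --pt "0 0 0.06 0 0 0 0" --pt "0 0 0.067 0 0 0 0" --pt "0 0 0.067 0 0 0 0"

```text
time: 11.75
tool_pos: [628.0, 166.4, -0.4]
ee_rot: [-180.0, 0.1, 22.7]
ft_force: [-0.0, 0.8, -0.0]
finger_gap: 0.002
grasp_force: 0.0
```

```bash
cat >> h.py <<'E'
def ppush(phi,z=3,r=102):
    t=pol(r,phi,z);t[3]=np.degrees(phi)-90;return t
E
python3 - <<'E'
from h import *
rows([ppush(p) for p in np.linspace(1.97,2.41,9)[1:]])
E
```

```text
at [ 6.280e+02  1.664e+02 -4.000e-01] [-1.80e+02  1.00e-01  2.27e+01] [-0.   0.8 -0. ] 11.75
[-0.004, 0.001, -0.003, 0, 0, -3.3, 0]
[-0.009, 0.002, -0.003, 0, 0, -6.5, 0]
[-0.015, 0.003, -0.003, 0, 0, -9.6, 0]
[-0.02, 0.004, -0.003, 0, 0, -12.8, 0]
[-0.026, 0.005, -0.003, 0, 0, -15.9, 0]
[-0.031, 0.007, -0.003, 0, 0, -19.1, 0]
[-0.036, 0.009, -0.003, 0, 0, -22.2, 0]
[-0.041, 0.011, -0.003, 0, 0, -25.4, 0]
```

apply_moves --pt "-0.004 0.001 -0.003 0 0 -3.3 0" --pt "-0.009 0.002 -0.003 0 0 -6.5 0" --pt "-0.015 0.003 -0.003 0 0 -9.6 0" --pt "-0.02 0.004 -0.003 0 0 -12.8 0" --pt "-0.026 0.005 -0.003 0 0 -15.9 0" --pt "-0.031 0.007 -0.003 0 0 -19.1 0" --pt "-0.036 0.009 -0.003 0 0 -22.2 0" --pt "-0.041 0.011 -0.003 0 0 -25.4 0"

```text
time: 12.55
tool_pos: [596.2, 141.2, 5.3]
ee_rot: [179.9, -0.2, 48.3]
ft_force: [2.4, 3.5, -1.0]
finger_gap: -0.0
grasp_force: 2.2
```

Run:
```python
from h import *
rows([ppush(p) for p in np.linspace(2.41,2.60,6)[1:]])
s=optics.snapshot('side')
cv2.imwrite('pics/s8.png',cv2.resize(s['pixels'][190:340,240:440,::-1],None,fx=4,fy=4,interpolation=cv2.INTER_CUBIC))
```

```text
at [596.2 141.2   5.3] [179.9  -0.2  48.3] [ 2.4  3.5 -1. ] 12.55
[-0.006, -0.001, 0.002, 0, 0, -2.0, 0]
[-0.01, -0.001, 0.002, 0, 0, -4.2, 0]
[-0.014, -0.0, 0.002, 0, 0, -6.3, 0]
[-0.018, 0.0, 0.002, 0, 0, -8.5, 0]
[-0.021, 0.001, 0.002, 0, 0, -10.7, 0]
```

View pics/s8.png

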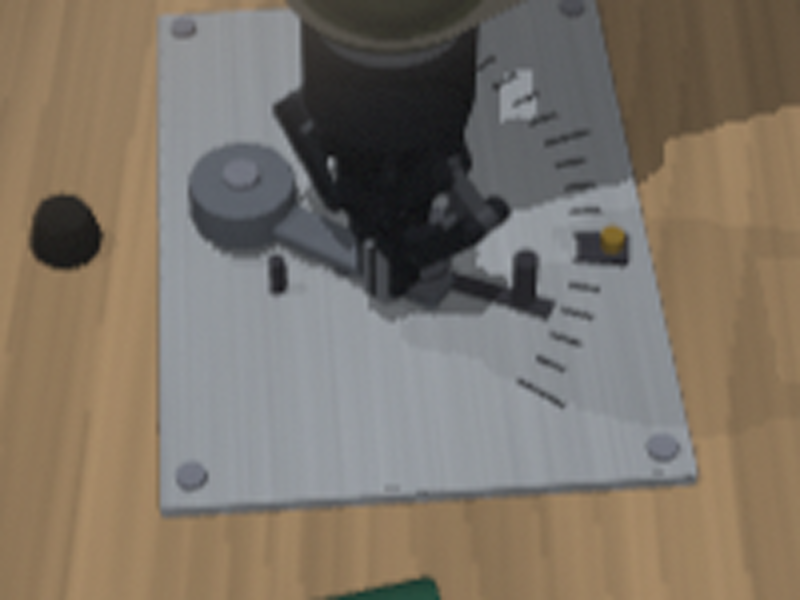

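The arm is pushing the hand ahead of it. The tip at (551,308) is about 0.25 rad short of the tab at (600,247). I'll measure, then continue.

Run:
```python
from h import *
s=optics.snapshot('side')
c=lambda x,y,z:(240+(x+.5)/4-.5,190+(y+.5)/4-.5,z)
show(s,dict(piv=c(242,172,52),post=c(525,258,48),tip=c(551,309,18),tabin=c(576,246,16),tabout=c(628,248,16)))
```

```text
piv [670.1  72.8  52. ] r 0.0 ang 0.0
post [530.6 124.8  48. ] r 148.8 ang 2.784
tip [516.8 131.3  18. ] r 164.1 ang 2.777
tabin [502.4  87.9  16. ] r 168.3 ang 3.052
tabout [476.4  88.9  16. ] r 194.4 ang 3.059
```

apply_moves --pt "-0.006 0 0.002 0 0 -2.0 0" --pt "-0.01 0 0.002 0 0 -4.2 0" --pt "-0.014 0 0.002 0 0 -6.3 0" --pt "-0.018 0 0.002 0 0 -8.5 0" --pt "-0.021 0.001 0.002 0 0 -10.7 0" --pt "-0.021 0.001 0.002 0 0 -10.7 0"

```text
time: 13.25
tool_pos: [583.6, 124.5, 3.1]
ee_rot: [179.9, -0.1, 58.8]
ft_force: [4.0, 3.0, 2.2]
finger_gap: 0.003
grasp_force: 2.2
```

Run:
```python
from h import *
rows([ppush(p) for p in (2.62,2.64,2.66)])
s=optics.snapshot('side')
cv2.imwrite('pics/s9.png',cv2.resize(s['pixels'][190:300,290:420,::-1],None,fx=6,fy=5,interpolation=cv2.INTER_CUBIC))
```

```text
at [583.6 124.5   3.1] [ 1.799e+02 -1.000e-01  5.880e+01] [4.  3.  2.2] 13.25
[-0.003, -0.001, 0.0, 0, 0, -1.3, 0]
[-0.005, -0.001, 0.0, 0, 0, -2.5, 0]
[-0.007, -0.001, 0.0, 0, 0, -3.6, 0]
```

View pics/s9.png

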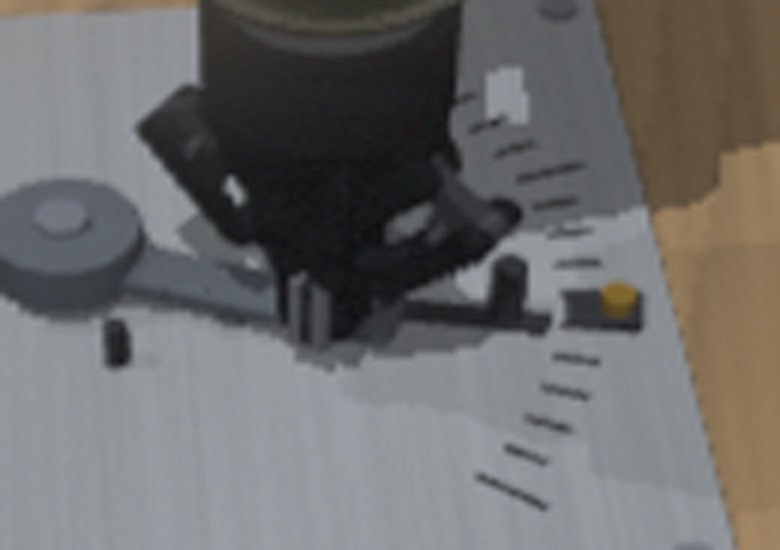

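The tip at (549,322) is nearly aligned with the tab's inner end at (563,308), so a few mm remain. That was my tenth and last picture, so from here I use numbers only.

Run:
```python
from h import *
s=optics.snapshot('side')
c=lambda x,y,z:(290+(x+.5)/6-.5,190+(y+.5)/5-.5,z)
show(s,dict(piv=c(62,217,52),post=c(510,266,48),tip=c(549,322,18),tabin=c(563,308,16),tabout=c(642,311,16)))
print(finder.spot_in('side','drag_tip')[:2],finder.spot_in('side','tab_mark')[:2])
```

```text
piv [670.4  73.8  52. ] r 0.0 ang 0.0
post [522.4  94.9  48. ] r 149.5 ang 3.0
tip [508.   97.5  18. ] r 164.1 ang 2.997
tabin [502.8  88.1  16. ] r 168.2 ang 3.057
tabout [476.5  89.3  16. ] r 194.6 ang 3.062
[{'centre': [0.5235, 0.58], 'conf': 0.71}] [{'centre': [0.7246, 0.4972], 'conf': 0.41}]
```

apply_moves --pt "-0.003 -0.001 0 0 0 -1.3 0" --pt "-0.005 -0.001 0 0 0 -2.5 0" --pt "-0.0065 -0.001 0 0 0 -3.5 0" --pt "-0.0065 -0.001 0 0 0 -3.5 0" --pt "-0.0065 -0.001 0 0 0 -3.5 0"

```text
time: 13.95
tool_pos: [579.3, 119.5, 2.6]
ee_rot: [179.9, -0.1, 62.3]
ft_force: [6.2, 3.3, 2.2]
finger_gap: 0.002
grasp_force: 2.6
```

Run:
```python
from h import *
st=sensors.get_state();p=st['tool_pos'];print(p,st['ft_force'],np.arctan2(p[1]-72,p[0]-670))
s=optics.snapshot('side')
# dark hand/post pixels: points with height 45..52 near r 150 -> post top; height 14..20, r 155..167 -> tip; tab 12..18 r 168..197
T=np.array(s['cam_to_world']);v,u=np.mgrid[0:480,0:640];d=s['range_z']
P=np.einsum('ij,jhw->ihw',np.linalg.inv(s['K']),np.stack([u,v,np.ones_like(u)]).astype(float))*d
X=np.einsum('ij,jhw->ihw',T[:3,:3],P)+T[:3,3][:,None,None]
dx,dy=X[0]-670,X[1]-72.5;r=np.hypot(dx,dy);a=np.arctan2(dy,dx)%(2*np.pi);z=X[2]
g=s['pixels'].max(2)
for n,m in dict(post=(z>40)&(z<52)&(r>140)&(r<160)&(a>2.8)&(a<3.3),hand=(g<75)&(z>12)&(z<21)&(r>154)&(r<166)&(a>2.9)&(a<3.2),tab=(g<75)&(z>12)&(z<19)&(r>168)&(r<197)&(a>2.9)&(a<3.2)).items():
    print(n,m.sum(),a[m].mean(),a[m].min(),a[m].max(),r[m].mean(),u[m].mean(),v[m].mean())
sub=g[235:262,372:402];print(sub)
```

```text
[579.3035002  119.4662419    2.55875882] [6.23995172 3.30603685 2.15487221] 2.659438034155837
post 29 3.0442782878670784 3.010665923621344 3.090408169565428 149.30499552574622 374.86206896551727 241.0
hand 20 3.0540133682025674 3.0182704442798425 3.0878355153976416 159.00779556715574 379.0 250.5
tab 60 3.054759526853259 3.0109764085244937 3.1148330435882072 180.28832128929295 389.51666666666665 251.85
[[ 33  36  33  31  67 100 125 130 152 155 145 136 133 131 125 125 132 150
  150 152 153 154 156 155 153 151 129 139 150 154]
 [ 27  30  30  44 116 129 152 157 156 128 105  90  87  86  87 108 118 150
  150 153 154 155 153 152 149 144 132 139 150 153]
 [ 28  27  31  57 126 138 154 157 155 115 113 123 122 121 133 148 153 155
  152 148 148 149 147 145 144 144 143 132 146 149]
 [ 26  28  39  56  72  90 150 157 156 155 157 158 158 156 155 145 149 151
  148 142 143 143 144 146 144 143 146 122 139 143]
 [ 30  43  51  57  58  60 140 155 157 155 157 157 158 156 154 144 143 144
  142 141 140 143 145 146 145 144 146 128 139 143]
 [ 63  50  50  52  59  55 123 153 158 156 157 158 158 156 154 144 143 
[... 1980 characters left out ...]
136 134 134 123 118 119
  110 110 109 105 102  84 100 142 146 147 147 145]
 [144 148 146 145 146 146 145 145 148 149 149 150 149 148 149 149 149 146
  144 145 144 147 145 129 144 148 147 147 148 146]
 [147 147 147 144 147 146 145 145 148 149 148 150 149 149 148 149 148 147
  145 144 144 146 145 146 147 147 146 147 148 147]
 [147 148 147 145 146 146 144 145 147 149 148 150 149 147 148 150 150 146
  145 145 144 145 145 144 147 146 145 147 148 147]
 [147 148 147 145 146 148 144 145 146 148 126 121 127 133 135 147 150 148
  144 145 145 144 145 145 147 147 147 146 146 147]
 [148 147 147 145 144 147 146 144 146 150  97  87  85  94  92 115 122 121
  144 145 144 144 146 145 146 146 147 146 147 147]]
```

Tip and tab centre lines agree (3.054 and 3.055 rad). I'll hold here, then ease back.

apply_moves --pt "0 0 0 0 0 0 0" --pt "0 0 0 0 0 0 0" --pt "0 0 0 0 0 0 0" --pt "0 0 0 0 0 0 0" --pt "0 0 0 0 0 0 0" --pt "0 0 0 0 0 0 0" --pt "0 0 0 0 0 0 0" --pt "0 0 0 0 0 0 0"

```text
time: 14.8
tool_pos: [579.3, 119.5, 2.5]
ee_rot: [179.9, -0.1, 62.3]
ft_force: [5.1, 3.1, 2.3]
finger_gap: 0.003
grasp_force: 2.6
```

Run:
```python
from h import *
rows([ppush(p) for p in np.linspace(2.66,2.36,9)[1:]])
```

```text
at [579.3 119.5   2.5] [ 1.799e+02 -1.000e-01  6.230e+01] [5.1 3.1 2.3] 14.8
[0.004, 0.0, -0.0, 0, 0, 2.1, 0]
[0.008, 0.001, -0.0, 0, 0, 4.2, 0]
[0.011, 0.001, -0.0, 0, 0, 6.4, 0]
[0.015, 0.002, -0.0, 0, 0, 8.5, 0]
[0.019, 0.002, -0.0, 0, 0, 10.7, 0]
[0.023, 0.003, -0.0, 0, 0, 12.8, 0]
[0.026, 0.004, -0.0, 0, 0, 15.0, 0]
[0.03, 0.005, -0.0, 0, 0, 17.1, 0]
```

apply_moves --pt "0.004 0 0 0 0 2.1 0" --pt "0.008 0.001 0 0 0 4.2 0" --pt "0.011 0.001 0 0 0 6.4 0" --pt "0.015 0.002 0 0 0 8.5 0" --pt "0.019 0.002 0 0 0 10.7 0" --pt "0.023 0.003 0 0 0 12.8 0" --pt "0.026 0.004 0 0 0 15.0 0" --pt "0.03 0.005 0 0 0 17.1 0"

```text
time: 15.6
tool_pos: [596.7, 143.8, 2.1]
ee_rot: [180.0, -0.0, 45.1]
ft_force: [1.0, 0.7, 1.1]
finger_gap: -0.001
grasp_force: 1.4
```

Run:
```python
from h import *
rows([ppush(p) for p in np.linspace(2.36,2.08,9)[1:]])
```

```text
at [596.7 143.8   2.1] [180.   -0.   45.1] [1.  0.7 1.1] 15.6
[0.004, 0.001, -0.001, 0, 0, 1.9, 0]
[0.008, 0.001, -0.001, 0, 0, 3.9, 0]
[0.011, 0.001, -0.001, 0, 0, 5.9, 0]
[0.015, 0.002, -0.001, 0, 0, 7.9, 0]
[0.018, 0.002, -0.001, 0, 0, 9.9, 0]
[0.022, 0.003, -0.001, 0, 0, 12.0, 0]
[0.025, 0.004, -0.001, 0, 0, 14.0, 0]
[0.029, 0.005, -0.001, 0, 0, 16.0, 0]
```

apply_moves --pt "0.004 0.001 0 0 0 1.9 0" --pt "0.008 0.001 0 0 0 3.9 0" --pt "0.011 0.001 0 0 0 5.9 0" --pt "0.015 0.002 0 0 0 7.9 0" --pt "0.018 0.002 0 0 0 9.9 0" --pt "0.022 0.003 0 0 0 12.0 0" --pt "0.025 0.004 0 0 0 14.0 0" --pt "0.029 0.005 0 0 0 16.0 0"

```text
time: 16.4
tool_pos: [619.8, 160.5, 1.5]
ee_rot: [-180.0, 0.1, 29.1]
ft_force: [0.2, 0.0, 0.1]
finger_gap: -0.0
grasp_force: 0.0
```

apply_moves --pt "0.004 0 0 0 0 0 0" --pt "0.01 0 0 0 0 0 0" --pt "0.018 0 0 0 0 0 0" --pt "0.018 0 -0.03 0 0 0 0" --pt "0.018 0 -0.06 0 0 0 0" --pt "0.018 0 -0.1 0 0 0 0" --pt "0.018 0 -0.14 0 0 0 0" --pt "0.018 0 -0.14 0 0 0 0"

```text
time: 17.2
tool_pos: [638.8, 169.9, 148.3]
ee_rot: [179.7, -0.5, 29.3]
ft_force: [0.1, -0.2, -0.4]
finger_gap: -0.003
grasp_force: 0.0
```

Run:
```python
from h import *
s=optics.snapshot('side')
T=np.array(s['cam_to_world']);v,u=np.mgrid[0:480,0:640];d=s['range_z']
P=np.einsum('ij,jhw->ihw',np.linalg.inv(s['K']),np.stack([u,v,np.ones_like(u)]).astype(float))*d
X=np.einsum('ij,jhw->ihw',T[:3,:3],P)+T[:3,3][:,None,None]
dx,dy=X[0]-670,X[1]-72.5;r=np.hypot(dx,dy);a=np.arctan2(dy,dx)%(2*np.pi);z=X[2]
g=s['pixels'].max(2)
for n,m in dict(post=(z>40)&(z<52)&(r>140)&(r<160)&(a>2.7)&(a<3.4),hand=(g<75)&(z>12)&(z<21)&(r>154)&(r<166)&(a>2.9)&(a<3.2),tab=(g<75)&(z>12)&(z<19)&(r>168)&(r<197)&(a>2.9)&(a<3.2),roller=(z>68)&(z<78)&(r>85)&(r<125)&(a>2)&(a<3.3)).items():
    print(n,m.sum(),a[m].mean(),r[m].mean(),u[m].mean(),v[m].mean())
st=sensors.get_state();print(st['time'],st['ft_force'],st['tool_pos'])
```

```text
post 33 3.0481085986201153 148.38543747373544 374.42424242424244 240.57575757575756
hand 19 3.0523571815338437 159.22941679612455 379.10526315789474 250.57894736842104
tab 48 3.0448154748793006 181.77496422644344 390.25 252.41666666666666
roller 122 2.3412840021131327 105.80861578792879 336.5 254.7622950819672
17.25 [-0.64087328  0.49257862 -0.97764883] [637.55575217 169.7472586  144.76686377]
```

```bash
python3 -c "
from cell import env
print(env.hand_in())"
```

```text
the job is handed in; nothing more can be done
None
```

I handed the job in at about 17 s: the drag hand points at the tab to within about 1–2 mm by my measurement, and the sprung arm was eased back to its stop. The first sweep at the post passed over it and moved nothing, because the fingertips end about 41 mm short of the reported TCP. I corrected for that, and the judge's result was not shown.

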